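Fasten the weight case with its draw catch

TASK

Fasten the shut lid of the blue weight case with the draw catch on its top: swing the catch's wire loop over so that its brass bar drops behind the hooked keeper on the lid, then throw the red lever back and press it down past its toggle point until it is fully home, with the bar still held in the keeper. Push gently: under 15 N on the loop's bar and under 25 N anywhere on the case or catch, leave the weights, the wooden box and the pan where they are, and let go at the end.

Things in the scene. Friction and masses are not known exactly. Their poses are not given: they have to be found in the camera images.
- case: Blue plastic case fixed on the table, 300 x 200 x 75 mm. Origin on the table under the lever's pivot, mid-width; x points from the lever towards the keeper (roughly away from the robot), y across, z up. Flat top at z = 75 mm, from x = -110 to 190, y = +-100 mm. The catch lies along x at y = 0. Coordinates below are in this frame.
- lever (a joint): Red lever's angle, rad. 0 = fully home: level, pointing to -x, on a hard stop; pi/2 = upright; stop at 1.9, leaning to the keeper. Starts at 1.2 to 1.8. Stiff hinge (0.28 N m friction): stays where left, save that the taut loop pulls it up. Loop hooked: taut below about 0.7, push at the grip peaks at 11 to 15 N near 0.45, toggle point at 0.03 to 0.12; from there it must still be pushed to 0.
- catch_foot (a point): Point of the case's top below the lever's pivot (x = 0, y = 0, z = 75 mm). The pivot, parallel to y, is 15 mm above it, but the catch's base is shimmed: the pivot may lie up to 3.5 mm higher or lower, differently each time. Lever 66 mm long from the pivot; red grip (outer 36 mm) 30 mm wide; underside level with the pivot when home, upper face 8 mm above it (facing the keeper when upright).
- roller: Brass bar at the loop's end, origin at its middle: 8 mm thick, 52 mm long, parallel to y. Lying free on the lid its centre is at z = 79 mm; on top of the keeper, at z = 94 mm; drawn tight in the keeper, at about x = 55, z = 80 mm. 
- keeper_hook (a point): Top of the free edge of the hooked steel keeper on the lid: x = 63.4, z = 90 mm. Lip 30 mm wide, from x = 45.4 to 63.4, underside z = 86.5; below it the holding face at x = 51.4; open to +x. The bar drops behind (+x) if the lever is at about 1.5 or more; else it lands on the lip until the lever is pushed on. Throwing the lever back draws it under the lip.
- weight_big: 200 g steel knob weight, 38 mm wide, 55 mm high, standing on the case's top near its far end. Bystander. Origin at the centre of its underside.
- weight_small: 100 g steel knob weight, 28 mm wide, 42 mm high, standing on the case's top near its far end. Bystander. Origin at the centre of its underside.
- domino_box: Wooden box 150 x 70 x 45 mm on the table on the case's +y side. Bystander. Origin at the centre of its underside.
- pan: Black plate-like balance pan, 100 mm wide, 22 mm high, on the table on the case's -y side. Bystander. Origin at the centre of its underside.
- loop (a joint): Angle (rad) of the wire loop against the lever: 0 = in line with the lever, bar away from its free end; slope of the loop above +x = this minus the lever's angle; starts 70 to 115 degrees above +x. Hinge on the lever, 20 mm from the pivot towards the free end; bar 72 mm off; two 4 mm wires at y = +-26 mm straddle the lever. Above 60 degrees it stays; lower it falls. Stretches 4 mm when tight.

How it is judged (in metres and radians):
On the way:
1. the loop's bar has dropped behind the keeper, below its lip (x of roller in the frame of case above 0.0535 m and z of roller in the frame of case below 0.0845 m and value of joint lever above 0.5 rad), for 0.2 s.
At the end, for the whole second after the job is handed in: The lever is home (joint below 0.02 rad) and at rest, the loop's bar is held behind the keeper under its lip (bar centre at x 53.5 to 60 mm and z below 84.5 mm of the case), and both weights, the wooden box and the pan are within 20 mm of where they stood (value of joint lever below 0.02 rad and velocity of joint lever below 0.05 rad/s and x of roller in the frame of case between 0.0535 and 0.06 m and z of roller in the frame of case below 0.0845 m and distance of each of weight_big, weight_small, domino_box, pan from where it was at the start of the episode below 0.02 m); the robot touches nothing.
It fails at once if the robot pushes on the loop's bar with more than 15 N (contact force between any of the arm, the fingers and roller above 15 N).
It fails at once if the robot pushes on the case or its catch with more than 25 N (contact force between any of the fingers, the arm and case above 25 N).
It fails at once if a weight, the wooden box or the pan is shifted by more than 20 mm (distance of any of weight_big, weight_small, domino_box, pan from where it was at the start of the episode above 0.02 m).
It also fails if it takes over 54 s, if anything falls off the work surface, if the arm or the gripper's body presses on something with over 40 N, if the wrist force passes 120 N, or if a joint passes its speed limit or range.

ROBOT

A 6-joint arm with a two-finger parallel gripper is mounted at the origin on the work surface. World frame = base frame: x ahead of the robot, y to its left, z up, the work surface at z = 0. Lengths are in mm, angles in degrees, forces in N, time in s.
With the tool pointing down it reaches from about 275 to 850 mm from the base axis. Payload 19 kg.
Tool frame: the origin (TCP) lies at the very end of the fingers, on their centre line; the grasp point (between the pads) lies 19 mm behind it; z points along the fingers, y is the line along which they close (so a half turn about z gives the same grasp; the last joint's range is limited). The gripper opens to 85 mm and grips with 20 to 120 N. Pads are 22 mm wide; open, the fingers measure 114 mm over their backs; the gripper's body (76 mm by 85 mm) begins 54 mm behind the grasp point. The pads swing forward as they close: fully open they stand 13 mm farther back than shut.
Start: joints at [-72.536, 8.623, 82.357, -0, 89.026, -7.678], TCP at [244.262, -520.506, 231.267] pointing down, gripper open.
Joint ranges: [-160.23, 160.23], [-39.13, 120.54], [6.94, 153.29], [-79.49, 259.48], [9.18, 160.14], [-161.06, 161.06]. Speed limits (degrees/s): [108.29, 108.29, 127.2, 172.46, 172.46, 172.46].

INTERFACE

Orientations are given as a 3x3 rotation matrix whose columns are the frame's x, y, z axes.
In Python, from cell import bot gives the robot as it stands.
- The arm moves only by the tool carry_out, never from a script. Its argument "plan" is one flat list of numbers, 4 for each row, row after row: the shift along the tool's x, y, z in cm, then the turn about the tool's z in rad. In form: [dx, dy, dz, turn, dx, dy, dz, turn, ...]. A call has exactly 8 rows; each row is the pose to reach, as a shift and turn from the pose commanded when the call began, along the tool's axes at that moment; what a row does not reach only later rows make up. A row lasts 1/8 s, in which the tool goes at most 62.5 mm and 10.7 degrees, less where a joint would pass 70% of its speed; a pose out of reach is approached as far as the arm can. A call with a gripper value outside its range is refused whole. "hand" is the opening, from -1 (shut) to 1 (fully open), set as the call begins (left out, the last holds). The fingers move at their own pace and stop on an object; "grip_force" is the grip in N (left out, the last holds). Time passes only in rows, so rows that repeat a pose let the fingers close, or fill a call up. It gives the time, the measured TCP pose, the force, the opening and the grip force at its end, in the units of the state.
- bot.observe(): the state, without advancing time (a new reading comes with each control period).
- bot.get_image(name): name is "scene" or "top" or "wrist"; returns the picture (400x640x3 uint8, blue, green, red); there is no depth.
- bot.camera_params(name): a dict with "fx", "fy", "cx", "cy" (pixels), "distortion" ([k1, k2, p1, p2, k3] as OpenCV has them; the pictures are not rectified), "eye" and "attitude" of the camera in the world. Camera axes: x right, y down, z forward; pixel columns grow to the right and rows downward; lengths in mm; the calibration is good to about 2 mm. A picture is of the moment at which its call begins: read the wrist's pose just before it. camera_params takes no time and is no camera call; for the wrist camera it gives the pose at the moment of the call.
- bot.sign_off(): hands the job in; it is judged then, once.
The state is a dict: "time": time; "qpos": joint angles; "joint_vel": joint speeds; "joint_efforts": joint torques, N m; "tcp_pos": TCP position; "orientation": TCP orientation; "contact_force": force on the tool from outside, world axes, zero at the start; "moment": the same for the moment, N m; "grip_width": finger opening in mm; "grasp_force": force on a finger pad.
Only numpy, scipy, OpenCV 4.12 (cv2) and the standard library are available. Lean on these libraries where they do the work, as an engineer would, in place of code of your own. Each camera call takes 0.05 s, during which the arm holds its last target. There are 200 camera calls.

## Working session

There is one attempt and no reset: what is moved stays moved. The work goes in short steps, Python scripts to look and compute and a tool call to move; the robot and the scene stay as the last step left them, time stands still between calls to the robot, and variables do not carry over. Pictures are saved under pics/ and viewed, at most 10 in all, crops included, and the job is handed in when it is done.

Besides the shell and the picture viewer there is one more tool, called by a JSON object that holds its "op" and its "data", one argument or row to a line. carry_out: Moves the arm, as the interface text tells. Its arguments: {"type":"object","properties":{"plan":{"type":"array"},"hand":{"type":"number"},"grip_force":{"type":"number"}},"required":["plan"]}

```bash
mkdir -p pics
cat > h.py <<'E'
import cv2,numpy as np
from cell import bot
def ray(name,px,P=None):
    P=P or bot.camera_params(name)
    K=np.array([[P['fx'],0,P['cx']],[0,P['fy'],P['cy']],[0,0,1.]])
    n=cv2.undistortPoints(np.array(px,float).reshape(-1,1,2),K,np.array(P['distortion'],float)).reshape(-1,2)
    d=np.c_[n,np.ones(len(n))]@np.array(P['attitude']).T
    return np.array(P['eye']),d/np.linalg.norm(d,axis=1)[:,None]
def plane(name,px,z,P=None):
    e,d=ray(name,px,P); return e+d*((z-e[2])/d[:,2])[:,None]
def proj(name,X,P=None):
    P=P or bot.camera_params(name)
    R=np.array(P['attitude']);K=np.array([[P['fx'],0,P['cx']],[0,P['fy'],P['cy']],[0,0,1.]])
    c=(np.array(X,float).reshape(-1,3)-P['eye'])@R
    return cv2.projectPoints(c,np.zeros(3),np.zeros(3),K,np.array(P['distortion'],float))[0].reshape(-1,2)
E
python3 - <<'E'
from h import *
np.set_printoptions(precision=3,suppress=True)
for n in('scene','top'):
    im=bot.get_image(n);cv2.imwrite(f'pics/{n}0.png',im);P=bot.camera_params(n);print(n,P)
s=bot.observe();print(s['time'],s['tcp_pos'],np.array(s['orientation']),s['grip_width'])
E
```

```text
scene {'fx': 384.90197259918676, 'fy': 384.90197259918676, 'cx': 320.89449612951427, 'cy': 197.17474230876644, 'distortion': array([0.016, 0.   , 0.   , 0.   , 0.   ]), 'eye': array([1272.287,  277.263,  502.772]), 'attitude': array([[-0.39 ,  0.456, -0.8  ],
       [ 0.921,  0.209, -0.33 ],
       [ 0.017, -0.865, -0.501]])}
top {'fx': 443.96167081700617, 'fy': 443.96167081700617, 'cx': 322.80799327495293, 'cy': 199.95086498495093, 'distortion': array([-0.065,  0.   ,  0.   ,  0.   ,  0.   ]), 'eye': array([ 551.442,   31.126, 1115.289]), 'attitude': array([[ 0.004, -0.997,  0.083],
       [-1.   , -0.006, -0.026],
       [ 0.026, -0.082, -0.996]])}
0.1 [ 244.196 -520.31   230.749] [[ 0.905  0.425 -0.   ]
 [ 0.425 -0.905  0.001]
 [ 0.    -0.001 -1.   ]] 85.30333809760117
```

View pics/scene0.png

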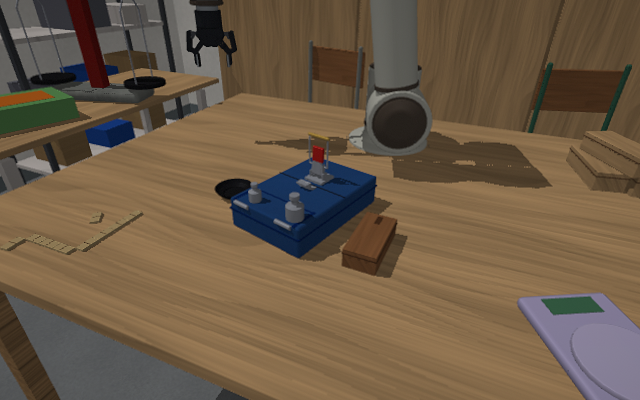

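View pics/top0.png

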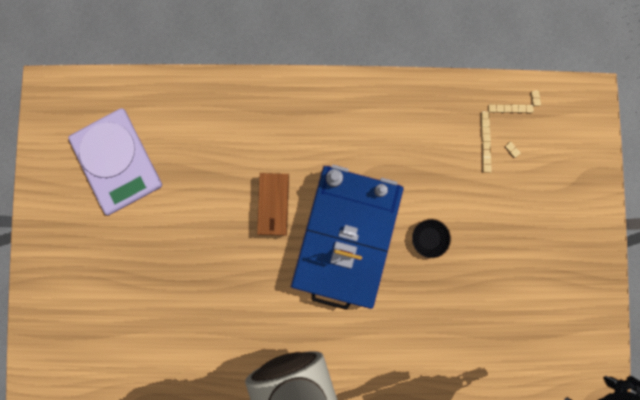

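The scene shows the blue case at about (305,205), with the upright red lever at (318,155) and the brass bar at (318,136). In the top view, the case corners are near (324,166), (402,185), (373,307) and (292,289), and the bar is at (347,254).

Run:
```python
from h import *
np.set_printoptions(precision=1,suppress=True)
t=cv2.imread('pics/top0.png');s=cv2.imread('pics/scene0.png')
def mask(im,lo,hi):return cv2.inRange(cv2.cvtColor(im,cv2.COLOR_BGR2HSV),lo,hi)
m=mask(t,(105,150,40),(125,255,255));m[:150]=0
m=cv2.morphologyEx(m,cv2.MORPH_CLOSE,np.ones((15,15)))
c=max(cv2.findContours(m,0,1)[0],key=cv2.contourArea)
W=plane('top',c.reshape(-1,2),75)[:,:2].astype(np.float32)
r=cv2.minAreaRect(W);print('rect',r);print(cv2.boxPoints(r))
for nm,im,box in(('top',t,(320,230,380,280)),('scene',s,(290,120,350,200))):
    x0,y0,x1,y1=box
    for col,lo,hi in(('brass',(17,130,120),(26,255,255)),('red',(0,180,120),(6,255,255))):
        q=mask(im,lo,hi);q2=np.zeros_like(q);q2[y0:y1,x0:x1]=q[y0:y1,x0:x1]
        ys,xs=np.nonzero(q2)
        if len(xs):print(nm,col,len(xs),xs.mean(),ys.mean(),cv2.minAreaRect(np.c_[xs,ys].astype(np.float32)))
A=cv2.resize(t[225:285,310:390],None,fx=5,fy=5,interpolation=cv2.INTER_CUBIC)
B=cv2.resize(s[120:200,280:360],None,fx=5,fy=5,interpolation=cv2.INTER_CUBIC)
o=np.zeros((400,800,3),np.uint8);o[:300,:400]=A;o[:,400:]=B;cv2.imwrite('pics/crop.png',o)
```

```text
rect ((551.43701171875, -53.81611633300781), (193.01480102539062, 295.7311096191406), 75.2022933959961)
[[ 383.8 -109.4]
 [ 669.7 -184.9]
 [ 719.     1.7]
 [ 433.1   77.3]]
top brass 77 346.94805194805195 253.98701298701297 ((347.5, 254.0000457763672), (26.19384765625, 3.152963161468506), 14.03624439239502)
scene brass 45 317.4222222222222 135.0 ((317.4999694824219, 135.0), (19.917278289794922, 2.1977689266204834), 15.945395469665527)
scene red 19 317.7368421052632 147.21052631578948 ((317.6131896972656, 147.10377502441406), (9.47787857055664, 1.7856870889663696), 15.945395469665527)
```

View pics/crop.png

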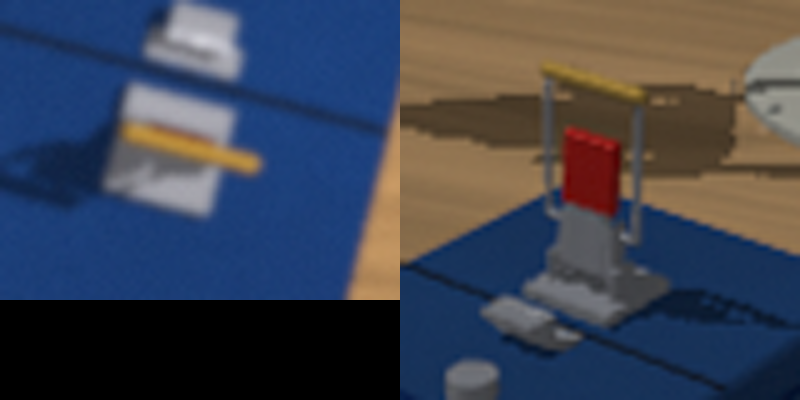

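```bash
cat >> h.py <<'E'
yaw=np.deg2rad(-14.8);ax=np.array([np.cos(yaw),np.sin(yaw),0]);ay=np.array([-ax[1],ax[0],0]);az=np.array([0,0,1.])
O=np.array([551.4,-53.8,0])-40*ax
Rc=np.c_[ax,ay,az]
def tocase(X):return (np.array(X)-O)@Rc
def toworld(X):return np.array(X)@Rc.T+O
def tri(a,b,na='top',nb='scene'):
    e1,d1=ray(na,[a]);e2,d2=ray(nb,[b]);d1=d1[0];d2=d2[0]
    s=np.linalg.lstsq(np.c_[d1,-d2],e2-e1,rcond=None)[0]
    p=e1+s[0]*d1;q=e2+s[1]*d2;return (p+q)/2,np.linalg.norm(p-q)
E
python3 - <<'E'
from h import *
np.set_printoptions(precision=1,suppress=True)
p,g=tri((347.2,254),(317.5,135));print('bar',p,g,tocase(p))
c5=lambda x,y:(x/5-.4,y/5-.4)
T=lambda x,y:np.add((310,225),c5(x,y));S=lambda x,y:np.add((280,120),c5(x-400,y))
for a,b in(((128,131),(546,70)),((255,163),(645,94))):
    p,g=tri(T(*a),S(*b));print('barend',p,g,tocase(p))
print('hook edge top', tocase(plane('top',[T(175,2),T(238,18)],90)))
print('keeper back', tocase(plane('top',[T(147,55),T(240,78)],75)))
print('hook edge scene', tocase(plane('scene',[S(483,310),S(530,340)],90)))
print('lever tip scene (rays at y=0 plane)')
for px in((567,128),(620,145),(563,205),(613,217),(592,132),(552,200),(632,240)):
    e,d=ray('scene',[S(*px)]);e=tocase(e);d=(d@Rc)[0]
    print(px,[e+d*((x-e[0])/d[0]) for x in(0,10,20)])
print('base edges top',tocase(plane('top',[T(128,85),T(235,110),T(105,187),T(212,215)],77)))
print('corners',tocase(plane('top',[(324,166),(402,185),(373,307),(292,289)],75)))
E
```

```text
bar [516.  -44.7 188.5] 1.3030507045532163 [  3.4  -0.3 188.5]
barend [530.8 -37.6 197.1] 41.27190950762773 [ 16.   10.4 197.1]
barend [500.7 -50.3 177.2] 48.596589680451814 [ -9.9  -9.5 177.2]
hook edge top [[ 64.3  14.4  90. ]
 [ 64.7 -15.7  90. ]]
keeper back [[ 37.6  19.7  75. ]
 [ 38.5 -25.2  75. ]]
hook edge scene [[ 64.4 -13.9  90. ]
 [ 72.7  21.1  90. ]]
lever tip scene (rays at y=0 plane)
(567, 128) [array([  0. , -16.7, 158.4]), array([ 10. ,  -8.7, 163.7]), array([ 20. ,  -0.7, 169. ])]
(620, 145) [array([  0. ,  14.4, 158.4]), array([ 10. ,  21.9, 163.6]), array([ 20. ,  29.4, 168.9])]
(563, 205) [array([  0. , -18.8, 118.6]), array([ 10. , -10.8, 124.5]), array([ 20. ,  -2.7, 130.4])]
(613, 217) [array([  0. ,  11.2, 121.3]), array([ 10. ,  18.7, 127.1]), array([ 20. ,  26.3, 133. ])]
(592, 132) [array([  0. ,  -1.9, 160.4]), array([ 10. ,   5.8, 165.6]), array([ 20. ,  13.6, 170.9])]
(552, 200) [array([  0. , -25.5, 119.2]), array([ 10. , -17.4, 125.1]), array([ 20. ,  -9.3, 131. ])]
(632, 240) [array([  0. ,  22.5, 112.9]), array([ 10. ,  29.9, 118.9]), array([ 20. ,  37.3, 124.9])]
base edges top [[ 21.8  24.8  77. ]
 [ 23.5 -26.5  77. ]
 [-26.7  23.   77. ]
 [-26.4 -28.5  77. ]]
corners [[ 187.3   96.1   75. ]
 [ 192.1  -94.4   75. ]
 [-102.   -99.3   75. ]
 [-109.9   93.3   75. ]]
```

```bash
cat >> h.py <<'E'
def go(*pts):
    s=bot.observe();R=np.array(s['orientation']);p=np.array(s['tcp_pos'])
    print('t',round(s['time'],2),'case',tocase(p).round(1),'F case',(np.array(s['contact_force'])@Rc).round(1),'w',round(s['grip_width'],1),'heading err rad',round(np.arctan2(R[1,0],R[0,0])-yaw,3))
    for q in pts:print(q,'->cm',(((toworld(q)-p)@R)/10).round(2))
E
python3 -c "
from h import *
go((-45,0,230),(-45,0,140));print(bot.observe()['contact_force'])"
```

```text
t 0.1 case [-137.8 -529.5  230.7] F case [ 0.6 -0.6 -0.6] w 85.3 heading err rad 0.697
(-45, 0, 230) ->cm [ 41.11 -34.64   0.12]
(-45, 0, 140) ->cm [ 41.11 -34.63   9.12]
[ 0.42004168 -0.72150566 -0.55850386]
```

{"op": "carry_out", "data": {
  "plan": [4,-3.4,0,0.1,9,-7.6,0,0.2,13.5,-11.4,0,0.3,18,-15.2,0,0.4,22.5,-19,0,0.5,27,-22.8,0,0.6,31.5,-26.6,0,0.697,36,-30.3,0,0.697],
  "hand": -1,
  "grip_force": 20
}}

```text
time: 1.1
tcp_pos: [441.8, -91.3, 231.3]
orientation: [[0.966, -0.257, 0.0], [-0.257, -0.966, -0.0], [0.0, -0.0, -1.0]]
contact_force: [0.8, -0.7, 0.2]
grip_width: 0.1
grasp_force: 0.0
```

```bash
python3 -c "
from h import *
go((-45,0,230),(-45,0,140),(-20,0,145))"
```

```text
t 1.1 case [-56.4 -64.3 231.3] F case [ 1.  -0.4  0.2] w 0.1 heading err rad -0.002
(-45, 0, 230) ->cm [ 1.13 -6.43  0.13]
(-45, 0, 140) ->cm [ 1.13 -6.43  9.13]
(-20, 0, 145) ->cm [ 3.63 -6.43  8.63]
```

{"op": "carry_out", "data": {
  "plan": [0.3,-1.6,0,0,0.6,-3.2,0,0,1.1,-4.8,0,0,1.1,-6.4,0,0,1.1,-6.4,3,0,1.1,-6.4,6,0,1.1,-6.4,8.8,0,1.1,-6.4,8.8,0]
}}

```text
time: 2.1
tcp_pos: [467.5, -34.0, 141.9]
orientation: [[0.967, -0.256, -0.003], [-0.256, -0.967, 0.001], [-0.003, 0.0, -1.0]]
contact_force: [-0.4, -0.5, 0.9]
grip_width: 0.0
grasp_force: 0.0
```

```bash
python3 -c "
from h import *
go()
w=bot.get_image('wrist');s=bot.get_image('scene')
o=np.zeros((600,640,3),np.uint8);o[:200,:320]=cv2.resize(w,(320,200));o[200:,:]=0
o[200:600,120:520]=cv2.resize(s[110:210,270:370],None,fx=4,fy=4,interpolation=cv2.INTER_CUBIC);cv2.imwrite('pics/b.png',o)"
```

```text
t 2.1 case [-46.2  -2.3 141.9] F case [-0.3 -0.6  0.9] w 0.0 heading err rad -0.0
```

View pics/b.png

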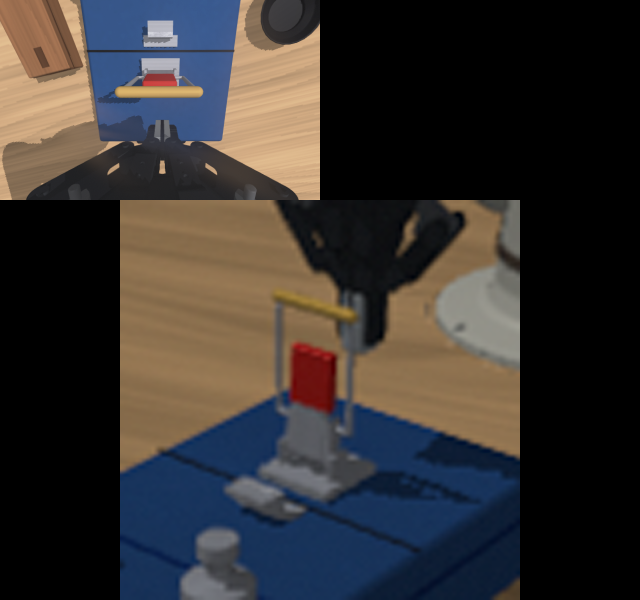

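The wrist view shows the bar at (320,182) in full pixels, with the lever and keeper straight ahead of the fingers. The scene view agrees. Next I push the lever and bar gently towards +x.

{"op": "carry_out", "data": {
  "plan": [1,-0.1,0,0,2,-0.15,0,0,2.6,-0.15,0,0,3,-0.15,0,0,3.3,-0.15,0,0,3.6,-0.15,0,0,3.8,-0.15,0,0,4,-0.15,0,0]
}}

```text
time: 3.2
tcp_pos: [507.3, -42.9, 143.3]
orientation: [[0.967, -0.255, -0.001], [-0.255, -0.967, 0.0], [-0.001, -0.0, -1.0]]
contact_force: [-5.1, 0.2, 2.3]
grip_width: 0.1
grasp_force: 2.6
```

```bash
python3 -c "
from h import *
go()"
```

```text
t 3.2 case [ -5.4  -0.7 143.3] F case [-5.  -1.1  2.3] w 0.1 heading err rad 0.0
```

{"op": "carry_out", "data": {
  "plan": [0.1,0,0,0,0.15,0,0,0,0.2,0,0,0,0.25,0,0,0,0.3,0,0,0,0.35,0,0,0,0.4,0,0,0,0.4,0,0,0]
}}

```text
time: 4.2
tcp_pos: [511.1, -43.9, 143.0]
orientation: [[0.967, -0.255, -0.001], [-0.255, -0.967, 0.0], [-0.001, -0.0, -1.0]]
contact_force: [-5.0, 0.8, -0.4]
grip_width: 0.0
grasp_force: 2.4
```

```bash
python3 -c "
from h import *
go()
w=bot.get_image('wrist');s=bot.get_image('scene')
o=np.zeros((600,640,3),np.uint8);o[:200,:320]=cv2.resize(w,(320,200))
o[200:600,120:520]=cv2.resize(s[110:210,270:370],None,fx=4,fy=4,interpolation=cv2.INTER_CUBIC);cv2.imwrite('pics/c.png',o)"
```

```text
t 4.2 case [ -1.5  -0.7 143. ] F case [-5.1 -0.5 -0.4] w 0.0 heading err rad 0.0
```

View pics/c.png

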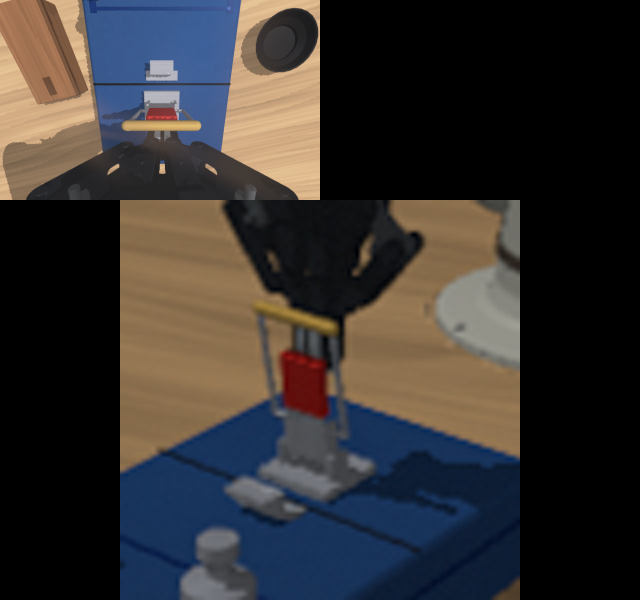

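The lever now leans slightly towards the keeper, and the bar at (295,318) rests ahead of the finger. I'll lift clear of the lever top and sweep the bar over.

{"op": "carry_out", "data": {
  "plan": [-0.4,0,0,0,-0.4,0,-1.2,0,-0.4,0,-2.4,0,0.4,0,-2.4,0,1,0,-2.4,0,1.5,0,-2.4,0,2,0,-2.4,0,2.4,0,-2.4,0]
}}

```text
time: 5.3
tcp_pos: [534.8, -50.2, 167.1]
orientation: [[0.967, -0.255, -0.0], [-0.255, -0.967, 0.0], [-0.0, -0.0, -1.0]]
contact_force: [-0.0, 0.6, 0.1]
grip_width: 0.1
grasp_force: 0.0
```

```bash
python3 -c "
from h import *
go()"
```

```text
t 5.3 case [ 23.   -0.8 167.1] F case [-0.2  0.6  0.1] w 0.1 heading err rad 0.0
```

{"op": "carry_out", "data": {
  "plan": [0.3,0,0,0,0.6,0,0,0,0.9,0,0,0,1.2,0,0,0,1.5,0,0,0,1.8,0,0,0,1.8,0,0,0,1.8,0,0,0]
}}

```text
time: 6.3
tcp_pos: [551.9, -54.7, 167.3]
orientation: [[0.967, -0.255, -0.0], [-0.255, -0.967, 0.0], [-0.0, -0.0, -1.0]]
contact_force: [0.2, -0.3, -0.4]
grip_width: 0.2
grasp_force: 0.0
```

```bash
python3 -c "
from h import *
go()
w=bot.get_image('wrist');s=bot.get_image('scene')
o=np.zeros((600,640,3),np.uint8);o[:200,:320]=cv2.resize(w,(320,200))
o[200:600,120:520]=cv2.resize(s[110:210,270:370],None,fx=4,fy=4,interpolation=cv2.INTER_CUBIC);cv2.imwrite('pics/d.png',o)"
```

```text
t 6.3 case [ 40.7  -0.7 167.3] F case [ 0.3 -0.3 -0.4] w 0.2 heading err rad 0.0
```

View pics/d.png

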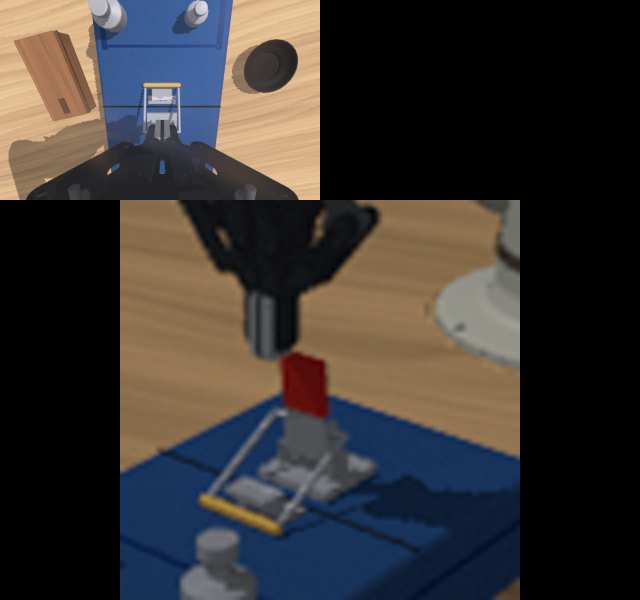

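The bar at (240,515) has dropped beyond the keeper and lies on the lid. Now I descend on the keeper side of the lever and throw it back.

{"op": "carry_out", "data": {
  "plan": [-0.2,-0.05,1.1,0,-0.3,-0.05,2.2,0,-0.9,-0.05,2.2,0,-1.4,-0.05,2.2,0,-1.9,-0.05,2.2,0,-2.4,-0.05,2.2,0,-2.9,-0.05,2.2,0,-3.4,-0.05,2.25,0]
}}

```text
time: 7.4
tcp_pos: [519.7, -45.7, 146.0]
orientation: [[0.967, -0.255, 0.003], [-0.255, -0.967, -0.001], [0.003, -0.0, -1.0]]
contact_force: [5.0, -1.7, 5.6]
grip_width: -0.1
grasp_force: 3.0
```

```bash
python3 -c "
from h import *
go((-1.4,0,144.2),(-12,0,140.6),(-21.6,0,135))"
```

```text
t 7.4 case [  7.3  -0.2 146. ] F case [ 5.3 -0.4  5.6] w -0.1 heading err rad 0.0
(-1.4, 0, 144.2) ->cm [-0.87 -0.02  0.18]
(-12, 0, 140.6) ->cm [-1.93 -0.02  0.53]
(-21.6, 0, 135) ->cm [-2.89 -0.02  1.09]
```

{"op": "carry_out", "data": {
  "plan": [-0.3,0,0,0,-0.6,0,0.05,0,-0.85,0,0.15,0,-1.2,0,0.3,0,-1.5,0,0.4,0,-1.9,0,0.5,0,-2.4,0,0.8,0,-2.9,0,1.1,0]
}}

```text
time: 8.4
tcp_pos: [491.9, -38.3, 134.2]
orientation: [[0.967, -0.255, 0.003], [-0.255, -0.967, -0.001], [0.003, -0.0, -1.0]]
contact_force: [11.9, -3.3, 3.0]
grip_width: -0.2
grasp_force: 5.2
```

```bash
python3 -c "
from h import *
go((-25.8,0,131.5),(-29.9,0,127.7),(-36.5,0,118.7))
w=bot.get_image('wrist');s=bot.get_image('scene')
o=np.zeros((600,640,3),np.uint8);o[:200,:320]=cv2.resize(w,(320,200))
o[200:600,120:520]=cv2.resize(s[110:210,270:370],None,fx=4,fy=4,interpolation=cv2.INTER_CUBIC);cv2.imwrite('pics/e.png',o)"
```

```text
t 8.4 case [-21.4  -0.3 134.2] F case [12.3 -0.2  3. ] w -0.2 heading err rad 0.0
(-25.8, 0, 131.5) ->cm [-0.44 -0.03  0.27]
(-29.9, 0, 127.7) ->cm [-0.85 -0.03  0.65]
(-36.5, 0, 118.7) ->cm [-1.51 -0.03  1.55]
```

View pics/e.png

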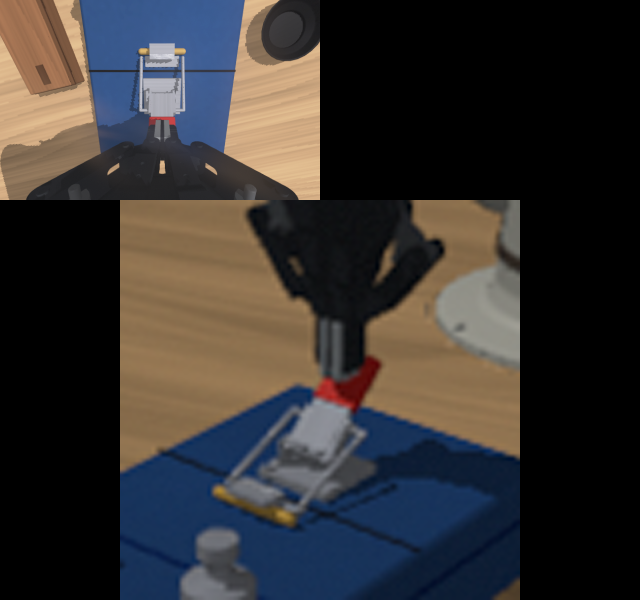

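The bar is under the lip, and the lever is at about 0.8 rad. I continue with more downward push in smaller steps.

{"op": "carry_out", "data": {
  "plan": [-0.1,0,0.1,0,-0.2,0,0.2,0,-0.3,0,0.3,0,-0.4,0,0.4,0,-0.5,0,0.5,0,-0.6,0,0.6,0,-0.7,0,0.7,0,-0.7,0,0.75,0]
}}

```text
time: 9.5
tcp_pos: [485.0, -36.5, 127.1]
orientation: [[0.967, -0.255, 0.002], [-0.255, -0.967, -0.0], [0.002, -0.0, -1.0]]
contact_force: [5.3, -1.4, 10.0]
grip_width: 0.2
grasp_force: 5.4
```

```bash
python3 -c "
from h import *
go()"
```

```text
t 9.5 case [-28.6  -0.2 127.1] F case [ 5.5  0.  10. ] w 0.2 heading err rad 0.0
```

{"op": "carry_out", "data": {
  "plan": [-0.1,0,0.1,0,-0.15,0,0.2,0,-0.25,0,0.3,0,-0.3,0,0.4,0,-0.4,0,0.5,0,-0.45,0,0.6,0,-0.5,0,0.65,0,-0.5,0,0.65,0]
}}

```text
time: 10.5
tcp_pos: [480.2, -35.3, 120.4]
orientation: [[0.967, -0.255, 0.002], [-0.255, -0.967, -0.0], [0.002, -0.0, -1.0]]
contact_force: [8.1, -1.6, 4.7]
grip_width: -0.3
grasp_force: 3.7
```

```bash
python3 -c "
from h import *
go()"
```

```text
t 10.5 case [-33.6  -0.3 120.4] F case [8.2 0.5 4.7] w -0.3 heading err rad 0.0
```

{"op": "carry_out", "data": {
  "plan": [-0.1,0,0.15,0,-0.2,0,0.3,0,-0.3,0,0.45,0,-0.4,0,0.6,0,-0.45,0,0.7,0,-0.5,0,0.8,0,-0.55,0,0.9,0,-0.55,0,0.9,0]
}}

```text
time: 11.5
tcp_pos: [474.1, -33.6, 110.8]
orientation: [[0.967, -0.255, -0.0], [-0.255, -0.967, 0.0], [-0.0, -0.0, -1.0]]
contact_force: [3.2, -1.1, 4.4]
grip_width: 0.0
grasp_force: 2.0
```

```bash
python3 -c "
from h import *
go()"
```

```text
t 11.5 case [-39.8  -0.2 110.8] F case [ 3.3 -0.2  4.4] w 0.0 heading err rad 0.0
```

{"op": "carry_out", "data": {
  "plan": [-0.05,0,0.1,0,-0.1,0,0.2,0,-0.15,0,0.3,0,-0.2,0,0.4,0,-0.25,0,0.5,0,-0.3,0,0.6,0,-0.3,0,0.7,0,-0.3,0,0.7,0]
}}

```text
time: 12.5
tcp_pos: [471.1, -32.8, 103.6]
orientation: [[0.967, -0.255, -0.001], [-0.255, -0.967, 0.0], [-0.001, -0.0, -1.0]]
contact_force: [-0.4, 0.9, 0.5]
grip_width: -0.2
grasp_force: 0.5
```

```bash
python3 -c "
from h import *
go()"
```

```text
t 12.5 case [-43.   -0.3 103.6] F case [-0.6  0.7  0.5] w -0.2 heading err rad 0.0
```

{"op": "carry_out", "data": {
  "plan": [0,0,0.05,0,0,0,0.1,0,0,0,0.15,0,0,0,0.2,0,0,0,0.25,0,0,0,0.25,0,0,0,0.25,0,0,0,0.25,0]
}}

```text
time: 13.5
tcp_pos: [471.2, -32.8, 101.5]
orientation: [[0.967, -0.255, -0.0], [-0.255, -0.967, 0.0], [-0.0, -0.0, -1.0]]
contact_force: [-3.8, 1.9, 8.2]
grip_width: -0.2
grasp_force: 3.7
```

```bash
python3 -c "
from h import *
go()"
```

```text
t 13.5 case [-42.9  -0.2 101.5] F case [-4.2  0.9  8.2] w -0.2 heading err rad 0.0
```

{"op": "carry_out", "data": {
  "plan": [0,0,0.03,0,0,0,0.05,0,0,0,0.07,0,0,0,0.07,0,0,0,0.07,0,0,0,0.07,0,0,0,0.07,0,0,0,0.07,0]
}}

```text
time: 14.5
tcp_pos: [471.2, -32.8, 101.3]
orientation: [[0.967, -0.255, -0.0], [-0.255, -0.967, 0.0], [-0.0, -0.0, -1.0]]
contact_force: [-8.4, 2.5, 16.1]
grip_width: -0.2
grasp_force: 7.5
```

```bash
python3 -c "
from h import *
go()"
```

```text
t 14.5 case [-42.9  -0.2 101.3] F case [-8.8  0.3 16.1] w -0.2 heading err rad 0.0
```

The force doubled with almost no travel, so the lever is on its hard stop at about 101.3 mm. That is within the shim range. Retreating and checking.

{"op": "carry_out", "data": {
  "plan": [0,0,-0.1,0,0,0,-0.5,0,0,0,-2,0,0,0,-4,0,-1.5,0,-6,0,-4,0,-8,0,-8,0,-8,0,-8,0,-8,0]
}}

```text
time: 15.5
tcp_pos: [392.8, -12.0, 182.0]
orientation: [[0.967, -0.255, 0.002], [-0.255, -0.967, -0.0], [0.002, -0.0, -1.0]]
contact_force: [0.6, 0.5, 0.6]
grip_width: -0.2
grasp_force: 0.0
```

```bash
python3 -c "
from h import *
go()
w=bot.get_image('wrist');s=bot.get_image('scene');t=bot.get_image('top')
o=np.zeros((600,800,3),np.uint8);o[:200,:320]=cv2.resize(w,(320,200))
o[200:600,:400]=cv2.resize(s[130:210,270:350],None,fx=5,fy=5,interpolation=cv2.INTER_CUBIC)
o[200:600,400:]=cv2.resize(w[100:300,220:420],(400,400));cv2.imwrite('pics/f.png',o)"
```

```text
t 15.5 case [-1.24e+02 -1.00e-01  1.82e+02] F case [0.5 0.7 0.6] w -0.2 heading err rad 0.0
```

View pics/f.png

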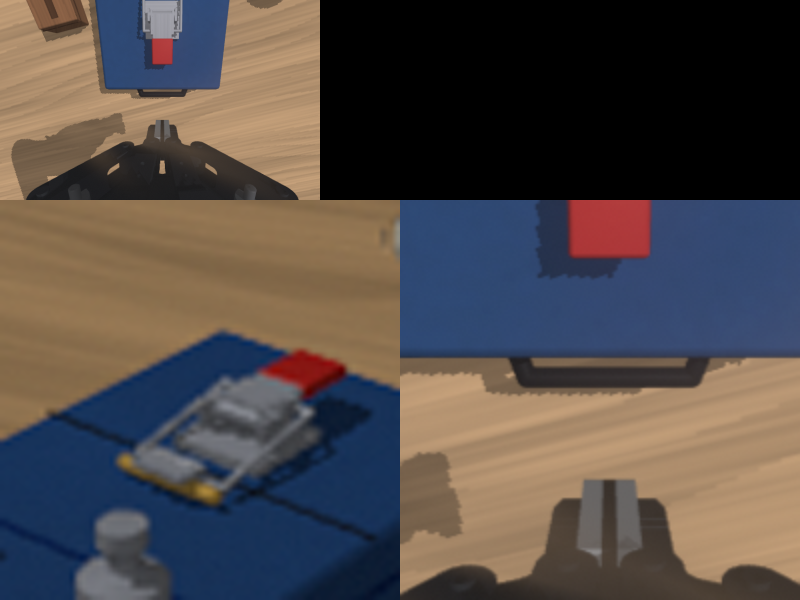

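The scene view shows the red lever level at (305,370) and the bar at (170,480) held behind the keeper lip. The robot is clear, so I'm handing in.

```bash
python3 -c "
from cell import bot
print(bot.sign_off())"
```

```text
the job is handed in; nothing more can be done
None
```

The catch is fastened and the job handed in at about 15.7 s: the lever is against its hard stop, the last picture shows the bar held behind the keeper, the highest force read at the end of a move was about 18 N, and the arm is clear; the hand-in returned no verdict.

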